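Take a griddle's temperature with a spring-tipped probe

ROBOT

A 6-joint arm with a two-finger parallel gripper is mounted at the origin on a cart in front of the work surface, level with it; the furniture and walls round the work are solid. World frame = base frame: x ahead of the robot, y to its left, z up, the work surface at z = 0. Lengths are in mm, angles in rad, forces in N, time in s.
With the tool pointing down it reaches from about 350 to 875 mm from the base axis. Payload 4.2 kg.
Tool frame: the origin (TCP) lies between the finger pads; the fingertips stand 25 mm ahead of it and the grasp point (between the pads) lies 6 mm ahead of it; z points along the fingers, y is the line along which they close (so a half turn about z gives the same grasp; the last joint's range is limited). The gripper opens to 85 mm and grips with 20 to 120 N. Pads are 22 mm wide; open, the fingers measure 114 mm over their backs; the gripper's body (76 mm by 85 mm) begins 54 mm behind the grasp point. The pads swing forward as they close: fully open they stand 13 mm farther back than shut.
Start: joints at [-1.045, 0.385, 0.008, 0, -1.194, -0.259], TCP at [164.795, -602.861, 256.312] pointing down, gripper open.
Joint ranges: [-3.14, 3.14], [-1.21, 2.06], [-1.07, 1.41], [-3.16, 2.05], [-2.99, -0.16], [-3.1, 3.1]. Speed limits (rad/s): [2.79, 2.79, 3.14, 3.14, 3.14, 3.14].

INTERFACE

Orientations are given as a unit quaternion [x, y, z, w].
In Python, from bench import arm gives the robot as it stands.
- The arm moves only by the shell command python3 -m pendant 'ROWS'. ROWS is JSON, a list of rows, each a list of 7 numbers: the shift along the tool's x, y, z in m, then the turn, a rotation vector about the tool's x, y, z in degrees, then the finger opening in m, from 0 to 0.0854. In form: [[x, y, z, wx, wy, wz, fingers], ...]. A call has 1 to 12 rows; each row shifts and turns the commanded pose from where the row before left it, along the tool's axes as they then stand; what a row does not reach is not made up. A row lasts 1/10 s, in which the tool goes at most 50 mm and 8.59 degrees, less where a joint would pass 70% of its speed; a pose out of reach is approached as far as the arm can. A call is refused whole if a number of a shift passes 0.05 or a number of a turn 8.59, either way. A call with a gripper value outside its range is refused whole. The fingers move at their own pace and stop on an object; the grip force is fixed at half the most. Time passes only in rows, so rows that do not move let the fingers close. It gives the time, the measured TCP pose, the force, the opening and the grip force at its end, in the units of the state.
- arm.read_state(): the state, without advancing time (a new reading comes with each control period).
- arm.get_image(name): name is "scene" or "top"; returns a dict with "image" (420x560x3 uint8, red, green, blue), "fx", "fy", "cx", "cy" (pixels), "xyz" and "rotation" of the camera in the world. Camera axes: x right, y down, z forward; pixel columns grow to the right and rows downward; lengths in mm; the calibration is good to about 2 mm. A picture is of the moment at which its call begins. There is no depth.
- arm.job_done(): hands the job in; it is judged then, once.
The state is a dict: "clock": time; "joints": joint angles; "joint_vel": joint speeds; "joint_efforts": joint torques, N m; "position": TCP position; "ee_rot": TCP orientation; "contact_force": force on the tool from outside, world axes, zero at the start; "wrist_torque": the same for the moment, N m; "gripper_width": finger opening in mm; "grasp_force": force on a finger pad.
Only numpy, scipy, OpenCV 4.12 (cv2) and the standard library are available. Lean on these libraries where they do the work, as an engineer would, in place of code of your own. Each camera call takes 0.05 s, during which the arm holds its last target. There are 200 camera calls.

TASK

Check the griddle: lift off the steel dome with the wooden knob and stand it on the round cork trivet. Then take the orange thermometer probe out of its stand and hold it upright with its brass tip on the red spot that was under the dome, pressing only gently, so that the sprung tip is pushed about halfway in (never hard against its stop). Finish while still holding the probe there, and leave the mug, the egg timer and the salt shaker alone.

Things in the scene. Friction and masses are not known exactly. Their poses are not given: they have to be found in the camera images.
- griddle: round black cast-iron griddle plate, 180 mm across, on small feet, flat cooking face 26 mm above its origin (centre of its underside), 3 kg, loose; two ear handles along its own +y and -y reach 112 mm from its centre. It stands between the trivet and the stand.
- red_spot (a point): centre of the flat red spot, 20 mm across, painted on the griddle's face 24 mm from the griddle's centre along its own +x; at the start it is hidden under the dome. z is up, out of the face.
- dome: small hollow steel basting dome, 116 mm across at its open rim, 48 mm high, about 0.3 kg (0.2 to 0.4), with a dark wooden knob on top: an upright cylinder 24 mm across whose straight sides run from 51 to 78 mm above the origin, top at 82 mm. Origin: centre of the rim plane (its underside); z up. It starts on the griddle's face.
- trivet: round cork trivet, 150 mm across, 12 mm thick, flat top, loose on the worktop; origin at the centre of its underside. It is on one side (left or right) of the griddle, the probe stand on the other.
- stand: heavy pale wooden block 80 x 80 x 75 mm (0.9 kg, loose), with an upright 16 mm hole through its middle in which the probe hangs; origin at the centre of its underside.
- probe: thermometer, 0.1 to 0.18 kg: upright orange grip, 32 mm along its x, 20 mm along its y (pinch it across these flat sides), 75 mm tall, display on the -x side; below it a steel stem 12 mm across, 46 mm long, then the sprung tip, reaching 68 mm below the origin. Origin: centre of the grip's underside, resting on the stand's top 75 mm above the worktop; z up. Lift over 70 mm to clear the stand.
- plunger (a joint): how far the sprung brass tip is pushed in, 0 (fully out) to 0.010 m (stop); it needs about 2 N to start, 4 N at half travel (0.005) and 6 N at the stop.
- tip_end (a point): centre of the flat lower end of the brass tip (12 mm across, 8 mm tall), on the probe's axis, 68 mm below the probe's origin when the tip is fully out. 12 mm of thin brass rod (6 mm across) shows between tip and stem when it is out; 7 mm at half travel.
- mug: bystander: pale mug with a pinkish band and a handle, 80 mm across, 101 mm tall, behind the griddle to the left; origin at the underside.
- egg_timer: bystander: white and green egg timer, 66 mm across, 56 mm tall, behind the griddle; origin at the underside.
- salt_shaker: bystander: clear and grey salt shaker, 44 mm across, 90 mm tall, behind the griddle to the right; origin at the underside.
There are look-alikes about, which are no part of the job. Of the things shaped like the probe, the orange one is meant.

How it is judged (in metres and radians):
On the way, in this order (a step that is already met when the one before it is completed fails the run):
1. the dome stands on the trivet, let go (horizontal distance between dome and trivet below 0.04 m and z of dome in the frame of trivet between 0.008 and 0.017 m and angle between dome's own z axis and vertical below 0.06 rad and contact force between dome and trivet above 0.5 N and contact force between the fingers and dome below 0.05 N), for 0.2 s.
2. the probe is held clear above its stand (contact force between the fingers and probe above 1 N and contact force between stand and probe below 0.05 N and z of probe in the frame of stand above 0.145 m), for 0.1 s.
At the end, for the whole second after the job is handed in: Dome level on the trivet (centres within 40 mm), let go. Fingers alone hold the probe: upright within 0.1 rad, still, its tip on the griddle within 10 mm of the red spot's centre, pushed in 2 to 8 mm, force 1.5 to 8 N (all of step 1 and contact force between the fingers and probe above 1 N and contact force between stand and probe below 0.05 N and horizontal distance between tip_end and red_spot below 0.01 m and z of tip_end in the frame of red_spot between -0.003 and 0.003 m and angle between probe's own z axis and vertical below 0.1 rad and z of probe in the frame of griddle above 0.07 m and value of joint plunger between 0.002 and 0.008 m and contact force between probe and griddle between 1.5 and 8 N and linear speed of probe below 0.02 m/s and contact force between probe and dome below 0.05 N and contact force between probe and trivet below 0.05 N and angle between griddle's own z axis and vertical below 0.04 rad); the arm keeps its last pose, push and grip.
It fails at once if the probe pressed on the griddle with more than 15 N (contact force between probe and griddle above 15 N).
It fails at once if the dome dropped: let go more than about 30 mm above its support (contact force between dome and anything else below 0.01 N and height (world z) of dome above 0.056 m).
It fails at once if the mug moved by more than 20 mm (distance of mug from where it was at the start of the episode above 0.02 m).
It fails at once if the egg timer moved by more than 20 mm (distance of egg_timer from where it was at the start of the episode above 0.02 m).
It fails at once if the salt shaker moved by more than 20 mm (distance of salt_shaker from where it was at the start of the episode above 0.02 m).
It also fails if it takes over 54 s, if anything falls off the work surface, if the arm or the gripper's body presses on something with over 40 N, if the wrist force passes 120 N, or if a joint passes its speed limit or range.

## Working session

There is one attempt and no reset: what is moved stays moved. The work goes in short steps, Python scripts to look and compute and a shell command to move; the robot and the scene stay as the last step left them, time stands still between calls to the robot, and variables do not carry over. Pictures are saved under pics/ and viewed, at most 10 in all, crops included, and the job is handed in when it is done.

```bash
mkdir -p pics; python3 - <<'E'
from bench import arm
import cv2,pickle
d={}
for n in("scene","top"):
    r=arm.get_image(n); d[n]=r
    cv2.imwrite(f"pics/{n}0.png",r["image"][:,:,::-1])
    print(n,r["fx"],r["fy"],r["cx"],r["cy"],r["xyz"],r["rotation"])
pickle.dump(d,open("cam.pkl","wb"))
print(arm.read_state())
E
```

```text
scene 514.1028460981491 514.1028460981491 284.5076092362112 216.3033112631723 [198.07745461 663.73021242 961.85595111] [-0.21556636  0.91586545 -0.33040663  0.07451895]
top 484.1835622548885 484.1835622548885 280.35821659623406 208.49812927443605 [ 328.12280028  -13.71185131 1200.46546128] [ 0.71233951 -0.69772212  0.04657936 -0.05988847]
{'clock': 0.1, 'joints': array([-1.04539035e+00,  3.85465659e-01,  6.76186489e-03, -4.70174063e-04,
       -1.19402251e+00, -2.58610028e-01]), 'joint_vel': array([ 0.00025682, -0.00175123,  0.00170406,  0.00010917, -0.00077018,
       -0.0021695 ]), 'joint_efforts': array([-6.08446226e-04, -3.93319881e+01,  1.88929367e+01,  4.19798300e+00,
       -2.61619258e-03,  9.91402885e-06]), 'position': array([ 164.67948588, -602.41201918,  255.33392539]), 'ee_rot': array([-1.32916689e-01,  9.91126720e-01,  9.75271841e-04, -1.66731605e-04]), 'contact_force': array([ 0.11289767, -0.23470704,  0.51513394]), 'wrist_torque': array([ 0.00725785,  0.04024368, -0.03765996]), 'grasp_force': 0.0, 'gripper_width': 85.38504991041755}
```

View pics/scene0.png

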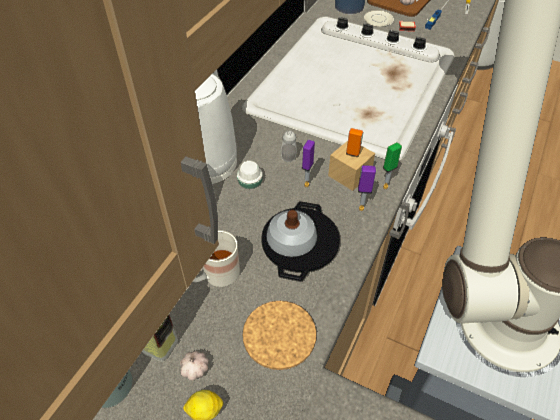

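View pics/top0.png

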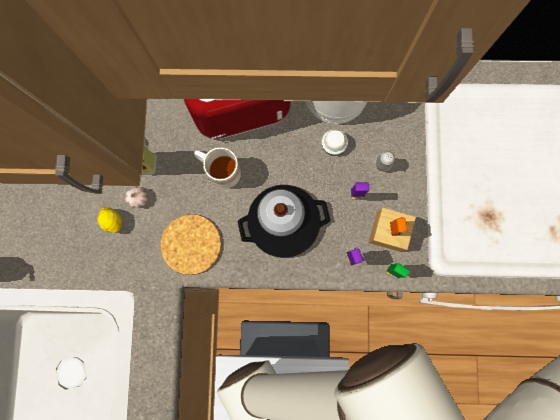

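The scene view shows the dome's knob at about (292,217), the orange probe at (355,142) and the trivet at (280,334). In the top view they are at (281,210), (399,226) and (191,244). I'll enlarge both.

```bash
cat > h.py <<'E'
import numpy as np,cv2,pickle
from scipy.spatial.transform import Rotation as R
def ray(r,p):
    d=R.from_quat(r["rotation"]).apply([(p[0]-r["cx"])/r["fx"],(p[1]-r["cy"])/r["fy"],1]); return np.array(r["xyz"]),d
def tri(a,p,b,q):
    o1,d1=ray(a,p);o2,d2=ray(b,q)
    s=np.linalg.lstsq(np.c_[d1,-d2],o2-o1,rcond=None)[0]
    x,y=o1+s[0]*d1,o2+s[1]*d2
    return (x+y)/2,np.linalg.norm(x-y)
def onz(r,p,z):
    o,d=ray(r,p); return o+d*(z-o[2])/d[2]
def proj(r,X):
    c=R.from_quat(r["rotation"]).inv().apply(np.array(X)-r["xyz"]); return c[...,:2]/c[...,2:]*r["fx"]+[r["cx"],r["cy"]]
def crop(r,x,y,w,h,k):
    return cv2.resize(r["image"][y:y+h,x:x+w,::-1],None,fx=k,fy=k,interpolation=cv2.INTER_CUBIC)
E
python3 - <<'E'
from h import *
d=pickle.load(open("cam.pkl","rb"))
t=crop(d["top"],232,170,196,116,4); s=crop(d["scene"],255,120,150,170,4)
a=crop(d["top"],232,170,200,120,4)
cv2.imwrite("pics/t1.png",a)
b=crop(d["scene"],255,125,160,150,4);cv2.imwrite("pics/s1.png",b)
E
```

```text
(no output)
```

View pics/t1.png

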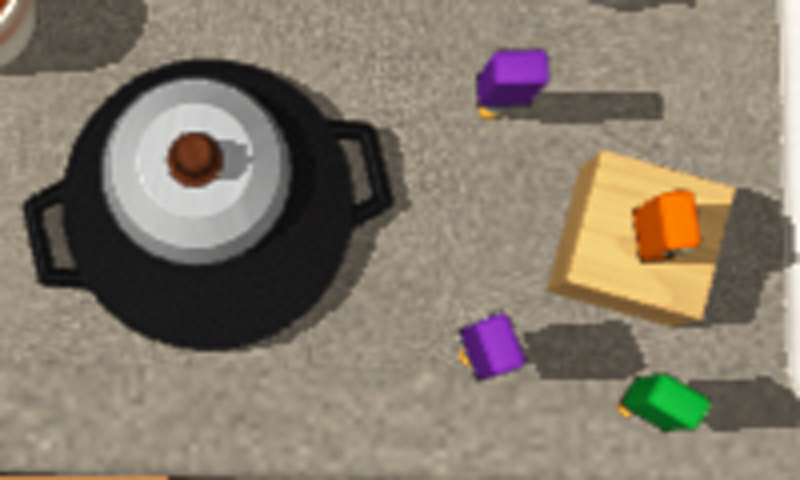

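View pics/s1.png

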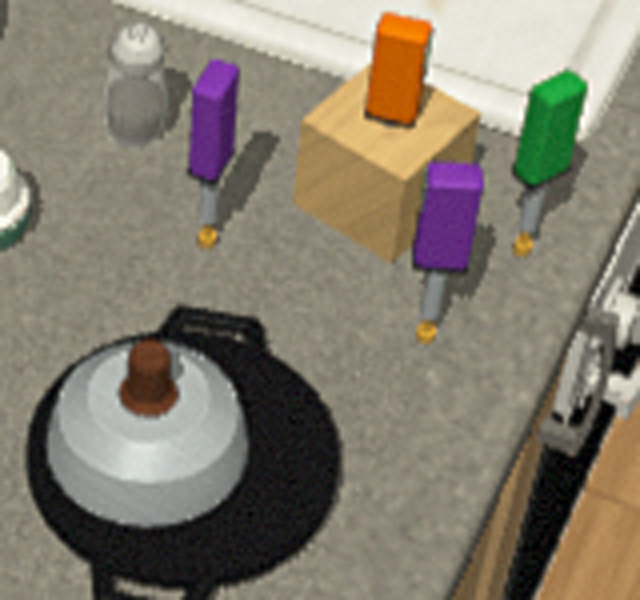

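The top crop shows the knob top at (197,153). The griddle ears are centred at about (34,245) and (381,166), and the orange grip's top face has corners near (666,195), (694,190), (700,247) and (671,252). In the scene crop the knob top is at (152,347), the near top edge of the grip runs (377,28)-(428,38), and its bottom edge runs (366,110)-(415,122).

```bash
python3 - <<'E'
from h import *
np.set_printoptions(precision=1,suppress=True)
d=pickle.load(open("cam.pkl","rb"));T,S=d["top"],d["scene"]
ct=lambda u,v:((u+.5)/4-.5+232,(v+.5)/4-.5+170)
cs=lambda u,v:((u+.5)/4-.5+255,(v+.5)/4-.5+125)
print("knob top",tri(T,ct(197,153),S,cs(152,347)), onz(T,ct(197,153),108),onz(S,cs(152,347),108))
q=[onz(T,ct(*p),150) for p in((666,195),(694,190),(700,247),(671,252))]
print("grip top (T)",np.array(q),np.mean(q,0))
print("grip top tri",tri(T,ct(683,221),S,cs(404,26)))
for e in(((665,195),(671,252)),((694,190),(700,247))):
    a,b=[onz(T,ct(*p),150) for p in e]; v=a-b; print("grip long axis deg",np.degrees(np.arctan2(v[1],v[0])),np.linalg.norm(v))
st=[(603,150),(735,188),(705,320),(570,292)]
q=[onz(T,ct(*p),75) for p in st]; print("stand top",np.array(q),np.mean(q,0))
print("stand tri corner", tri(T,ct(735,188),S,cs(372,62)),tri(T,ct(603,150),S,cs(302,122)),tri(T,ct(570,292),S,cs(405,178)))
a,b=onz(T,ct(34,245),22),onz(T,ct(381,166),22);v=a-b
print("griddle",a,b,(a+b)/2,np.degrees(np.arctan2(v[1],v[0])),np.linalg.norm(v))
# trivet by colour
for r,n in((T,"T"),(S,"S")):
    h=cv2.cvtColor(r["image"],cv2.COLOR_RGB2HSV)
    m=cv2.inRange(h,(8,120,120),(22,255,255))
    x0,y0=(130,195) if n=="T" else(225,285)
    mm=np.zeros_like(m);mm[y0:y0+100,x0:x0+110]=m[y0:y0+100,x0:x0+110]
    c=max(cv2.findContours(mm,0,1)[0],key=cv2.contourArea)
    P=np.array([onz(r,p[0],12) for p in cv2.convexHull(c)])
    (x,y),rad=cv2.minEnclosingCircle(P[:,:2].astype(np.float32));print("trivet",n,x,y,rad)
# dome rim height check: brown knob mask in both
E
```

```text
knob top (array([496.5,   7.9, 107.6]), np.float64(2.379596892596413)) [495.3   7.6 108. ] [497.6   8.3 108. ]
grip top (T) [[ 470.7 -249.2  150. ]
 [ 473.7 -264.4  150. ]
 [ 442.6 -267.1  150. ]
 [ 439.5 -251.4  150. ]] [ 456.6 -258.   150. ]
grip top tri (array([ 458.6, -259.6,  142.9]), np.float64(2.388872146491246))
grip long axis deg 5.130560422909566 31.244405795390186
grip long axis deg 4.9994004417871345 31.255887876638827
stand top [[ 506.7 -229.6   75. ]
 [ 485.8 -306.1   75. ]
 [ 408.4 -287.4   75. ]
 [ 423.  -209.8   75. ]] [ 456.  -258.2   75. ]
stand tri corner (array([ 489.6, -309.3,   61.5]), np.float64(3.9551866834633818)) (array([ 508. , -231.1,   67.4]), np.float64(0.12048847868781112)) (array([ 427.1, -209.3,   72.8]), np.float64(7.847702726070507))
griddle [449.5 107.8  22. ] [ 502.6 -103.9   22. ] [476.1   2.   22. ] 104.06047471513521 218.21945960982023
trivet T 415.6932678222656 230.4823455810547 74.806884765625
trivet S 415.6376647949219 236.28741455078125 75.42356872558594
```

```bash
python3 -m pendant '[[0,0,0,0,0,5.15,0.085],[0,0,0,0,0,5.15,0.085],[-0.025,0.038,0,0,0,0,0.085],[-0.025,0.038,0,0,0,0,0.085],[-0.025,0.038,0,0,0,0,0.085],[-0.025,0.038,0,0,0,0,0.085],[-0.025,0.038,0,0,0,0,0.085],[-0.025,0.038,0,0,0,0,0.085],[-0.025,0.038,0,0,0,0,0.085],[-0.025,0.038,0,0,0,0,0.085],[-0.025,0.038,0,0,0,0,0.085],[-0.025,0.038,0,0,0,0,0.085]]'
cat > go.py <<'E'
import sys,numpy as np
from scipy.spatial.transform import Rotation as R
from bench import arm
np.set_printoptions(precision=4,suppress=True)
s=arm.read_state();q=R.from_quat(s["ee_rot"]);t=np.array(list(map(float,sys.argv[1:4])))
m=q.as_matrix()
print(s["clock"],"pos",s["position"],"y-deg",np.degrees(np.arctan2(m[1,1],m[0,1])),"tilt",m[2,0],m[2,1],"F",s["contact_force"],"w",s["gripper_width"],s["grasp_force"],"j",s["joints"])
print("tool delta m",q.inv().apply(t-s["position"])/1000)
E
python3 go.py 496.5 8 200
```

```text
clock: 1.3
position: [381.0, -200.7, 256.2]
ee_rot: [-0.043, 0.999, 0.0, -0.0]
contact_force: [0.7, -0.2, -0.4]
gripper_width: 84.7
grasp_force: 0.0
1.3 pos [ 381.044  -200.7381  256.2379] y-deg 94.98511135180512 tilt -3.417233213909013e-07 0.0001498828829740559 F [ 0.7372 -0.2457 -0.3719] w 84.68577967086007 0.0 j [-0.1048  0.0468 -0.4362 -0.0002 -1.0878 -1.3789]
tool delta m [-0.1332  0.1979  0.0563]
```

```bash
python3 -m pendant '[[-0.026,0.04,0,0,0,0,0.085],[-0.026,0.04,0,0,0,0,0.085],[-0.026,0.04,0,0,0,0,0.085],[-0.027,0.039,0.01,0,0,0,0.075],[-0.028,0.039,0.046,0,0,0,0.07],[0,0,0.01,0,0,0,0.065],[0,0,0,0,0,0,0.065]]'
python3 go.py 496.5 8 104
```

```text
clock: 2.0
position: [488.7, -3.7, 199.4]
ee_rot: [-0.044, 0.999, -0.001, -0.003]
contact_force: [-0.1, 0.0, 0.4]
gripper_width: 65.1
grasp_force: 0.0
2.0 pos [488.6825  -3.7376 199.3924] y-deg 95.05570406420254 tilt 0.005931605963503087 -0.0009764177778277156 F [-0.0997  0.0356  0.3629] w 65.11395617250919 0.0 j [ 0.3252  0.2093 -0.3989 -0.0005 -0.9686 -1.8075]
tool delta m [-0.0094  0.0111  0.0953]
```

```bash
python3 -m pendant '[[-0.009,0.011,0,0,0,0,0.065],[0,0,0.03,0,0,0,0.065],[0,0,0.03,0,0,0,0.065],[0,0,0.025,0,0,0,0.065],[0,0,0.01,0,0,0,0.065],[0,0,0,0,0,0,0.065]]'
python3 go.py 496.5 8 104
```

```text
clock: 2.6
position: [498.0, 7.2, 106.6]
ee_rot: [-0.043, 0.999, -0.0, -0.0]
contact_force: [0.0, 0.0, -0.1]
gripper_width: 65.2
grasp_force: 0.0
2.6 pos [498.0462   7.2402 106.6011] y-deg 94.93845700609049 tilt 0.0009186741975904328 -0.0004410177777089755 F [ 0.0136  0.0043 -0.112 ] w 65.17435611352046 0.0 j [ 0.3412  0.3425 -0.4951  0.0003 -0.7342 -1.8261]
tool delta m [0.0015 0.0009 0.0026]
```

```bash
python3 -m pendant '[[0.001,0,0.003,0,0,0,0.05],[0,0,0,0,0,0,0.03],[0,0,0,0,0,0,0.01],[0,0,0,0,0,0,0],[0,0,0,0,0,0,0],[0,0,0,0,0,0,0],[0,0,0,0,0,0,0],[0,0,-0.005,0,0,0,0],[0,0,-0.015,0,0,0,0],[0,0,-0.02,0,0,0,0],[0,0,-0.02,0,0,0,0],[0,0,0,0,0,0,0]]'
python3 go.py 415.7 232 164
python3 - <<'E'
from h import *;from bench import arm
r=arm.get_image("top");r2=arm.get_image("scene")
pickle.dump({"top":r,"scene":r2},open("cam2.pkl","wb"))
a=crop(r,205,150,130,130,3);b=crop(r2,230,160,130,130,3)
cv2.imwrite("pics/l.png",np.hstack([a,b]))
E
```

```text
clock: 3.8
position: [498.4, 8.0, 166.0]
ee_rot: [-0.044, 0.999, 0.001, 0.003]
contact_force: [0.8, 0.2, -2.2]
gripper_width: 21.9
grasp_force: 59.1
3.8 pos [498.3867   7.9518 166.0075] y-deg 95.0069792521118 tilt -0.00540786530607022 0.0008825536717994194 F [ 0.7715  0.1613 -2.2052] w 21.919358151504365 59.08775117830373 j [ 0.3426  0.2593 -0.4292  0.0007 -0.8769 -1.8264]
tool delta m [0.0628 0.2304 0.0019]
```

View pics/l.png

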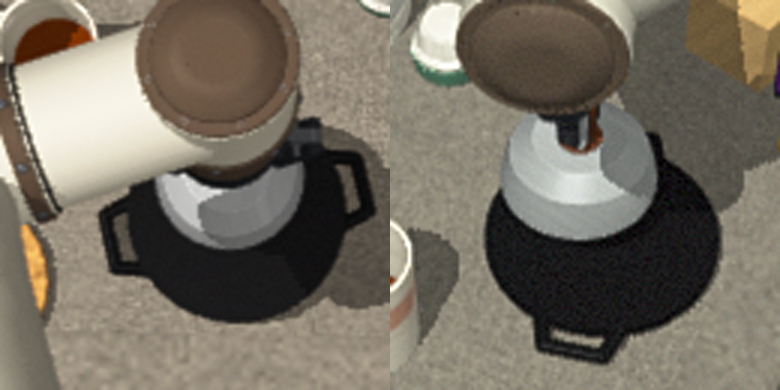

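The dome is off the griddle and level, held by its knob. Next I'll carry it to the trivet.

```bash
python3 -m pendant '[[0.01,0.03,0,0,0,0,0],[0.01,0.04,0,0,0,0,0],[0.01,0.04,0,0,0,0,0],[0.01,0.04,0,0,0,0,0],[0.01,0.04,0,0,0,0,0],[0.0125,0.04,0,0,0,0,0],[0,0,0,0,0,0,0],[0,0,0,0,0,0,0]]'
python3 go.py 415.7 232 91
```

```text
clock: 4.7
position: [413.5, 231.4, 162.2]
ee_rot: [-0.044, 0.999, -0.001, -0.001]
contact_force: [0.6, 0.3, -3.7]
gripper_width: 22.3
grasp_force: 59.7
4.7 pos [413.5325 231.423  162.1951] y-deg 95.09855927788571 tilt 0.0029640668825815816 -0.0021824274864278423 F [ 0.6252  0.2781 -3.6662] w 22.286061222071105 59.679746077163145 j [ 0.8539  0.2288 -0.484  -0.0006 -0.8617 -2.3353]
tool delta m [-0.0024  0.0005  0.0712]
```

```bash
python3 -m pendant '[[0,0,0.02,0,0,0,0],[0,0,0.025,0,0,0,0],[0,0,0.015,0,0,0,0],[0,0,0.007,0,0,0,0],[0,0,0,0,0,0,0],[0,0,0,0,0,0,0]]'
python3 go.py 415.7 232 90
```

```text
clock: 5.3
position: [415.3, 231.1, 97.0]
ee_rot: [-0.043, 0.999, 0.0, 0.0]
contact_force: [0.3, 0.8, -2.2]
gripper_width: 21.7
grasp_force: 59.7
5.3 pos [415.324  231.0588  97.0291] y-deg 94.94168803075806 tilt -0.0004958036889306681 0.0001547332058342382 F [ 0.3008  0.8139 -2.198 ] w 21.742486895167826 59.70687616034411 j [ 0.8507  0.3246 -0.56    0.0004 -0.6858 -2.3356]
tool delta m [-0.0005  0.0009  0.007 ]
```

```bash
python3 -m pendant '[[0,0,0.004,0,0,0,0],[0,0,0.002,0,0,0,0],[0,0,0.0015,0,0,0,0],[0,0,0,0,0,0,0],[0,0,0,0,0,0,0]]'
python3 go.py 415.7 232 90
```

```text
clock: 5.8
position: [415.0, 231.5, 91.3]
ee_rot: [-0.044, 0.999, 0.0, 0.001]
contact_force: [-4.2, -1.3, 10.4]
gripper_width: 21.8
grasp_force: 61.2
5.8 pos [415.0282 231.4938  91.2594] y-deg 95.03796453173241 tilt -0.0012689659154336847 0.000400900303927154 F [-4.1743 -1.2573 10.4215] w 21.806985264938955 61.19737911969423 j [ 0.8521  0.3336 -0.5668  0.0009 -0.6693 -2.3357]
tool delta m [-0.0007  0.0004  0.0013]
```

```bash
python3 -m pendant '[[0,0,-0.001,0,0,0,0.03],[0,0,0,0,0,0,0.06],[0,0,0,0,0,0,0.06],[0,0,0,0,0,0,0.06],[0,0,0,0,0,0,0.06],[0,0,-0.03,0,0,0,0.06],[0,0,-0.045,0,0,0,0.06],[0,0,-0.045,0,0,0,0.06],[0,0,0,0,0,0,0.06]]'
python3 go.py 455 0 215
```

```text
clock: 6.7
position: [417.7, 233.8, 216.5]
ee_rot: [-0.044, 0.999, 0.004, 0.006]
contact_force: [0.6, 0.7, -0.8]
gripper_width: 59.8
grasp_force: 0.0
6.7 pos [417.724  233.8175 216.5239] y-deg 95.07027930167303 tilt -0.011434351958830712 0.007973614355193236 F [ 0.5786  0.6539 -0.8427] w 59.80563033385424 0.0 j [ 0.8519  0.1651 -0.4088  0.0026 -0.9832 -2.3357]
tool delta m [-0.0165 -0.2362 -0.0002]
```

```bash
python3 -m pendant '[[0,-0.04,0,0,0,0,0.06],[0,-0.045,0,0,0,0,0.06],[0,-0.045,0,0,0,0,0.06],[0,-0.045,0,0,0,0,0.06],[0,-0.045,0,0,0,0,0.06],[0,-0.045,0,0,0,0,0.06],[0,-0.045,0,0,0,0,0.06],[0,-0.045,0,0,0,0,0.06],[0,-0.045,0,0,0,0,0.06],[0,-0.045,0,0,0,0,0.06],[0,0,0,0,0,0,0.06]]'
python3 go.py 457 -258 215
python3 - <<'E'
from h import *;from bench import arm
r=arm.get_image("top");r2=arm.get_image("scene")
pickle.dump({"top":r,"scene":r2},open("cam3.pkl","wb"))
a=crop(r,150,160,200,130,4)
b=crop(r2,230,195,130,180,3)
cv2.imwrite("pics/m.png",a);cv2.imwrite("pics/m2.png",b)
E
```

```text
clock: 7.8
position: [453.3, -216.1, 209.3]
ee_rot: [-0.04, 0.999, -0.0, -0.0]
contact_force: [-0.1, 0.3, 0.2]
gripper_width: 60.1
grasp_force: 0.0
7.8 pos [ 453.333  -216.0782  209.2625] y-deg 94.61880061193298 tilt 0.0009934428159347221 -0.0004676605778673908 F [-0.0955  0.2632  0.198 ] w 60.08822540257997 0.0 j [-0.1206  0.219  -0.3581  0.0008 -0.9945 -1.37  ]
tool delta m [-0.0003 -0.0421 -0.0057]
```

View pics/m.png

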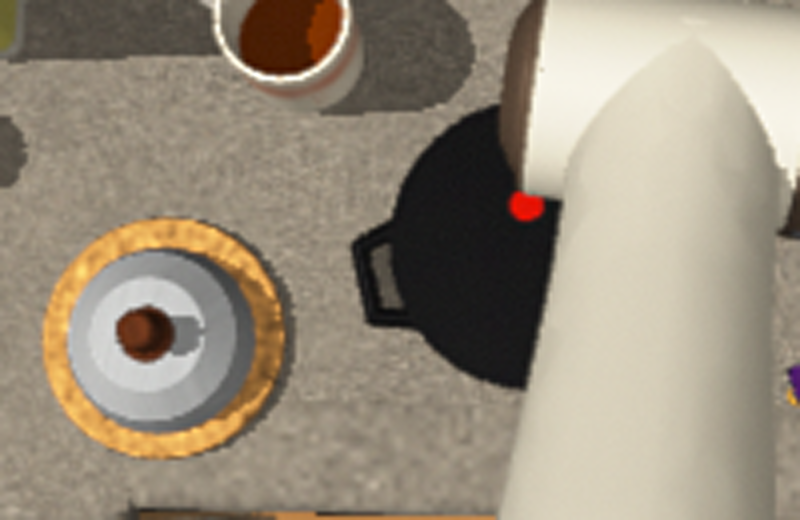

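View pics/m2.png

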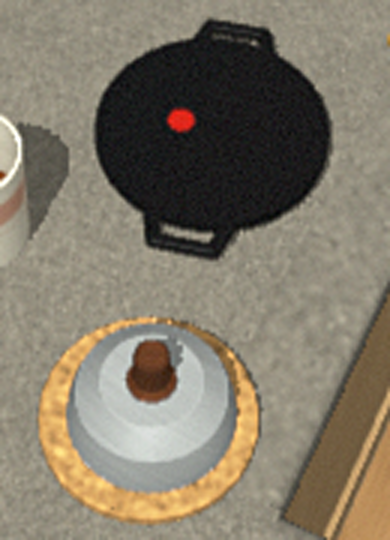

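The dome stands level on the trivet, well within 40 mm. The red spot is at about (525,205) in the top crop, partly hidden by the arm, and at (180,121) in the scene crop.

```bash
python3 - <<'E'
from h import *
np.set_printoptions(precision=1,suppress=True)
d=pickle.load(open("cam3.pkl","rb"));T,S=d["top"],d["scene"]
for r,(x,y,w,h) in((T,(150,160,200,130)),(S,(230,195,130,180))):
    i=r["image"][y:y+h,x:x+w].astype(int);m=(i[...,0]>130)&(i[...,1]<60)&(i[...,2]<60)
    v,u=np.nonzero(m);c=(u.mean()+x,v.mean()+y);print(c,m.sum(),(np.ptp(u),np.ptp(v)),onz(r,c,26))
print(tri(T,((525.5)/4-.5+150,205.5/4-.5+160),S,(180.5/3-.5+230,121/3-.5+195)))
E
python3 -m pendant '[[0,-0.021,0,0,0,0.2,0.06],[0,-0.021,0,0,0,0.2,0.06],[0,0,0,0,0,0,0.06]]'
python3 go.py 457 -258 121
```

```text
(np.float64(267.609375), np.float64(198.765625)) 64 (np.int64(57), np.int64(54)) [529.9  42.4  26. ]
(np.float64(289.98039215686276), np.float64(234.62745098039215)) 51 (np.int64(8), np.int64(7)) [501.4  11.   26. ]
(array([501.9,   9.3,  22.6]), np.float64(2.00012021892189))
clock: 8.2
position: [457.4, -253.8, 209.9]
ee_rot: [-0.04, 0.999, -0.0, -0.0]
contact_force: [-0.9, -0.7, -0.7]
gripper_width: 60.2
grasp_force: 0.0
8.2 pos [ 457.358  -253.8481  209.8581] y-deg 94.58935663319416 tilt 0.00025892727410066214 -3.150090670941599e-05 F [-0.9424 -0.6567 -0.6872] w 60.21150451522995 0.0 j [-0.1962  0.2529 -0.3097  0.0001 -1.0084 -1.2946]
tool delta m [ 0.0007 -0.0041  0.0889]
```

```bash
python3 -m pendant '[[0,-0.004,0.02,0,0,0.3,0.06],[0,0,0.03,0,0,0,0.06],[0,0,0.028,0,0,0,0.06],[0,0,0.011,0,0,0,0.06],[0,0,0,0,0,0,0.06],[0,0,0,0,0,0,0.06]]'
python3 go.py 457 -258 121
```

```text
clock: 8.8
position: [458.3, -257.4, 122.2]
ee_rot: [-0.038, 0.999, -0.0, 0.001]
contact_force: [0.4, -0.6, 0.2]
gripper_width: 60.1
grasp_force: 0.0
8.8 pos [ 458.263  -257.3696  122.204 ] y-deg 94.37738751883838 tilt -0.0013745632620559573 -0.0008217266132010757 F [ 0.3672 -0.5813  0.1807] w 60.10012346379536 0.0 j [-0.2026  0.3588 -0.4146  0.0006 -0.7958 -1.2922]
tool delta m [ 0.0013 -0.0005  0.0012]
```

```bash
python3 -m pendant '[[0.001,0,0,0,0,-0.6,0.05],[0,0,0,0,0,0,0.03],[0,0,0,0,0,0,0.01],[0,0,0,0,0,0,0],[0,0,0,0,0,0,0],[0,0,0,0,0,0,0],[0,0,0,0,0,0,0],[0,0,0,0,0,0,0]]'
python3 go.py 457 -258 121
```

```text
clock: 9.6
position: [456.8, -258.0, 122.1]
ee_rot: [-0.043, 0.999, -0.0, 0.001]
contact_force: [-1.4, 1.2, 5.4]
gripper_width: 19.3
grasp_force: 58.7
9.6 pos [ 456.7807 -258.0231  122.098 ] y-deg 94.90245723008326 tilt -0.0011138077257198124 -0.0006259812145165088 F [-1.3539  1.17    5.4092] w 19.307750255709777 58.748382925987244 j [-0.2045  0.3577 -0.4168  0.0004 -0.7951 -1.281 ]
tool delta m [-0.0002  0.      0.0011]
```

```bash
python3 -m pendant '[[0,0,-0.01,0,0,0,0],[0,0,-0.02,0,0,0,0],[0,0,-0.02,0,0,0,0],[0,0,-0.02,0,0,0,0],[0,0,-0.02,0,0,0,0],[0,0,-0.01,0,0,0,0],[0,0,0,0,0,0,0],[0,0,0,0,0,0,0],[0,0,0,0,0,0,0]]'
python3 go.py 500.5 9 222
python3 - <<'E'
from h import *;from bench import arm
r=arm.get_image("scene");t=arm.get_image("top")
a=crop(r,300,60,130,130,3)
b=crop(t,240,170,130,130,3)
cv2.imwrite("pics/p.png",np.hstack([a,b]))
E
```

```text
clock: 10.5
position: [455.6, -257.6, 219.8]
ee_rot: [-0.042, 0.999, 0.001, -0.001]
contact_force: [0.1, -0.1, -1.3]
gripper_width: 19.6
grasp_force: 58.8
10.5 pos [ 455.6105 -257.6046  219.8427] y-deg 94.86923500822992 tilt 0.002601775207455201 0.0012392085788966024 F [ 0.0511 -0.0685 -1.3149] w 19.58542113934251 58.78935992717743 j [-0.2046  0.2449 -0.2928 -0.0005 -1.0359 -1.281 ]
tool delta m [-0.0674  0.2618 -0.002 ]
```

View pics/p.png

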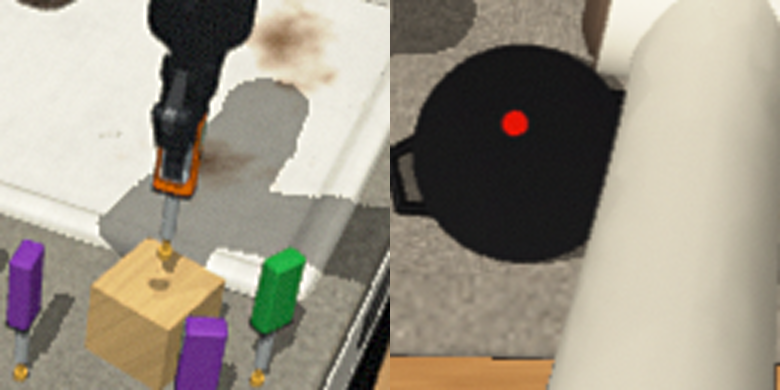

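The probe is lifted clear of the stand and upright. The red spot is now fully visible at about (125,123) in the right-hand crop.

```bash
python3 - <<'E'
from h import *
from bench import arm
np.set_printoptions(precision=1,suppress=True)
for n,(x,y,w,h) in(("top",(250,190,60,50)),("scene",(270,215,40,40))):
    r=arm.get_image(n);i=r["image"][y:y+h,x:x+w].astype(int);m=(i[...,0]>110)&(i[...,1]<70)&(i[...,2]<70)
    v,u=np.nonzero(m);c=(u.mean()+x,v.mean()+y);print(n,c,m.sum(),(np.ptp(u),np.ptp(v)),onz(r,c,26))
E
python3 -m pendant '[[0,0,-0.02,0,0,0,0],[0,0,-0.02,0,0,0,0],[-0.01,0.03,0,0,0,0,0],[-0.01,0.035,0,0,0,0,0],[-0.01,0.035,0,0,0,0,0],[-0.01,0.035,0,0,0,0,0],[-0.01,0.035,0,0,0,0,0],[-0.01,0.035,0,0,0,0,0],[-0.007,0.035,0,0,0,0,0],[0,0.02,0,0,0,0,0],[0,0,0,0,0,0,0],[0,0,0,0,0,0,0]]'
python3 go.py 500 8.5 160
```

```text
top (np.float64(281.1034482758621), np.float64(210.58620689655172)) 58 (np.int64(8), np.int64(7)) [501.1   8.5  26. ]
scene (np.float64(290.0), np.float64(234.5)) 58 (np.int64(8), np.int64(7)) [501.5  10.6  26. ]
clock: 11.9
position: [500.8, 7.0, 261.0]
ee_rot: [-0.043, 0.999, -0.0, -0.0]
contact_force: [0.1, -0.5, -1.9]
gripper_width: 19.3
grasp_force: 58.8
11.9 pos [500.835    7.038  260.9741] y-deg 94.94521873523733 tilt 0.000655715943838841 -0.00024075055083377619 F [ 0.083  -0.4729 -1.8835] w 19.344414354467002 58.818286657333374 j [ 0.3388  0.1694 -0.2814  0.0001 -1.1207 -1.8233]
tool delta m [0.0006 0.0016 0.101 ]
```

```bash
python3 -m pendant '[[-0.0005,0.0025,0.02,0,0,0,0],[0,0,0.03,0,0,0,0],[0,0,0.03,0,0,0,0],[0,0,0.015,0,0,0,0],[0,0,0.007,0,0,0,0],[0,0,0,0,0,0,0],[0,0,0,0,0,0,0],[0,0,0,0,0,0,0]]'
python3 go.py 501.3 9.5 141
python3 - <<'E'
from h import *;from bench import arm
r=arm.get_image("scene");pickle.dump(r,open("cam4.pkl","wb"))
cv2.imwrite("pics/q.png",crop(r,255,165,80,90,6))
print(proj(r,[[501.3,9.5,26],[501.3,9.5,40]]))
E
```

```text
clock: 12.7
position: [502.1, 9.4, 160.4]
ee_rot: [-0.043, 0.999, 0.0, 0.001]
contact_force: [0.3, 0.2, -1.7]
gripper_width: 19.2
grasp_force: 59.0
12.7 pos [502.0686   9.3866 160.4066] y-deg 94.87696709001061 tilt -0.0025618375708454455 0.0004009459471875713 F [ 0.2811  0.1754 -1.7298] w 19.224050942433205 59.0238618850708 j [ 0.3427  0.2733 -0.4259  0.0003 -0.869  -1.8286]
tool delta m [0.0008 0.0002 0.0194]
[[290.30009233 234.19051992]
 [290.39011704 230.4342684 ]]
```

View pics/q.png

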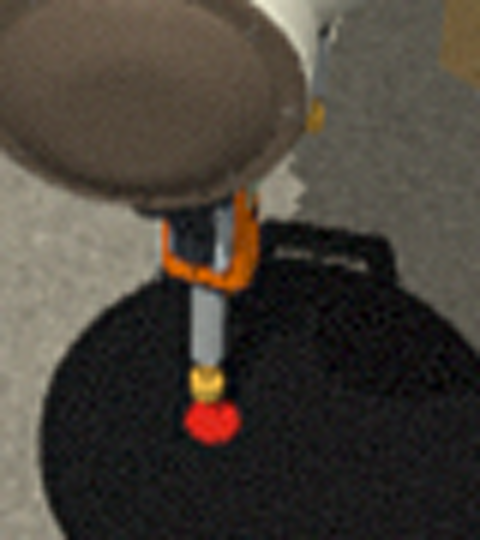

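The tip hangs just above the spot, at about (207,396) in the crop, with the spot at (213,422). The tip is roughly 2 mm too far in +x. I'll correct that and lower it carefully.

```bash
python3 -m pendant '[[0.002,0,0.005,0,0,0,0],[0,0,0.005,0,0,0,0],[0,0,0.002,0,0,0,0],[0,0,0,0,0,0,0],[0,0,0,0,0,0,0],[0,0,0,0,0,0,0]]'
python3 go.py 500 9.5 136
```

```text
clock: 13.35
position: [499.4, 9.3, 147.3]
ee_rot: [-0.043, 0.999, 0.0, 0.0]
contact_force: [-0.5, -0.2, -1.0]
gripper_width: 19.4
grasp_force: 59.0
13.35 pos [499.4426   9.2979 147.3176] y-deg 94.89070075196787 tilt -0.00028559318310000814 -4.451020983067482e-06 F [-0.4781 -0.234  -1.0316] w 19.362641158931226 59.02192711830139 j [ 0.3443  0.2869 -0.4466  0.0001 -0.837  -1.8298]
tool delta m [-0.0006  0.0002  0.0113]
```

```bash
python3 -m pendant '[[0,0,0.002,0,0,0,0],[0,0,0.002,0,0,0,0],[0,0,0,0,0,0,0],[0,0,0,0,0,0,0],[0,0,0,0,0,0,0]]'
python3 go.py 500 9.5 136
```

```text
clock: 13.85
position: [499.3, 9.2, 143.3]
ee_rot: [-0.043, 0.999, -0.0, 0.0]
contact_force: [0.2, -0.1, -0.7]
gripper_width: 19.5
grasp_force: 59.0
13.85 pos [499.3379   9.2473 143.264 ] y-deg 94.88883114886244 tilt -0.00012738028179975748 -2.002310289265938e-05 F [ 0.1833 -0.0844 -0.6913] w 19.545821893690032 59.021594524383545 j [ 0.3442  0.2922 -0.4516  0.0001 -0.8269 -1.8298]
tool delta m [-0.0007  0.0002  0.0073]
```

```bash
for i in 1 2; do python3 -m pendant '[[0,0,0.0015,0,0,0,0],[0,0,0,0,0,0,0],[0,0,0,0,0,0,0],[0,0,0,0,0,0,0]]' | grep -E 'pos|contact'; done
```

```text
position: [499.3, 9.2, 141.7]
contact_force: [0.3, 0.2, -1.0]
position: [499.5, 9.3, 140.5]
contact_force: [0.6, 1.2, 0.5]
```

```bash
for i in 1 2; do python3 -m pendant '[[0,0,0.001,0,0,0,0],[0,0,0.001,0,0,0,0],[0,0,0,0,0,0,0],[0,0,0,0,0,0,0],[0,0,0,0,0,0,0]]' | grep -E 'pos|contact'; done
python3 - <<'E'
from h import *;from bench import arm
r=arm.get_image("scene")
cv2.imwrite("pics/r.png",crop(r,265,195,60,60,9))
for k in range(6): print(arm.read_state()["contact_force"])
E
```

```text
position: [499.5, 9.3, 138.3]
contact_force: [0.3, 0.3, 2.1]
position: [499.4, 9.3, 136.3]
contact_force: [-0.2, -0.2, 2.3]
[0.54167109 0.01331576 2.36285471]
[0.54167109 0.01331576 2.36285471]
[0.54167109 0.01331576 2.36285471]
[0.54167109 0.01331576 2.36285471]
[0.54167109 0.01331576 2.36285471]
[0.54167109 0.01331576 2.36285471]
```

View pics/r.png

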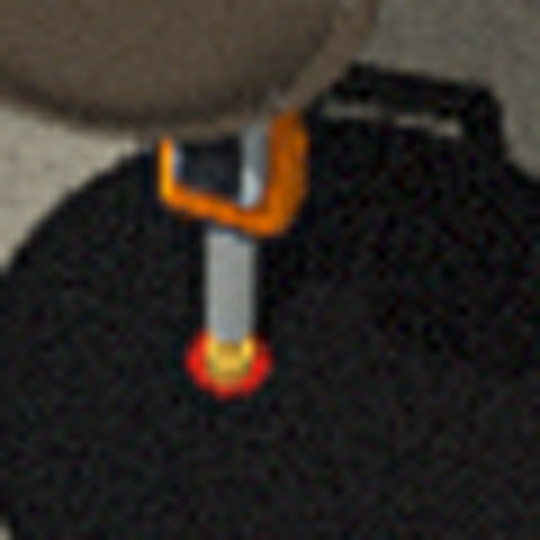

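The tip sits centred on the red spot at (230,365). The force has changed by about 3.7 N and the tool has moved about 4.5 mm since contact, so the plunger is near half travel. Handing in.

```bash
python3 -c "
from bench import arm
print(arm.job_done())"
```

```text
the job is handed in; nothing more can be done
None
```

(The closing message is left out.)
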